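# Put a child's shoe last away in the push-to-open drawer

### The job

Press in the handle-less front of the low grey cabinet until its touch latch lets go and the drawer springs out, then take the small child's shoe last that stands loose on the bench and set it down in the drawer (do not drop it), sole down, lengthwise, with its toe towards the drawer's front. Push the drawer fully home so that it latches and stays shut when you let go, and leave everything else on the bench where it is.

Things in the scene. Friction and masses are not known exactly. Their poses are not given: they have to be found in the camera images.
- drawer_front (a point): centre of the outer face of the drawer's plain grey panel, 192 mm wide, 14 mm thick, from 7 to 83 mm above the bench, this point at 45 mm. Moves with the drawer. x points into the cabinet, -x is the way the drawer comes out (towards the robot), y along the panel, z up; turned by up to 0.2 rad. Shut, its back is 10 mm clear of the fixed cabinet (260 deep, 200 wide, 94 mm high)
- drawer_in (a point): centre of the drawer's inner floor, 16 mm above the bench; axes as drawer_front, moves with the drawer. Inside 160 mm long (x) by 140 mm wide (y); side and rear walls stand 40 mm above the floor, the front panel 67 mm. When the drawer is out the whole inside lies open in front of the cabinet
- drawer (a joint): m out: 0 = latched shut, 0.16 to 0.165 = fully out, -0.008 = pressed in to the stop. A spring pushes it out (4 N shut, 1 N out). Push-push latch: press the shut panel in 6 to 8 mm (5 to 8 N; firm stop at 8), take the finger away, and it springs out within 2 s. To shut: push it past 0, at least 6.5 mm, best to the stop, and back off; it settles latched at 0. Another press reopens it
- last_cone (a point): grip point of the small last: middle of its cone, the raised narrow part over the heel half, 45 mm above the sole. Green plastic, 140 x 52 x 62 mm, 0.13 to 0.25 kg, stands sole down. -x points to the toe, z up. Cone: flat upright sides 32 mm apart in y, 34 mm long in x, from 36 to 62 mm above the sole. The toe end is 98 mm ahead (-x), the heel end 42 mm behind, the last's middle 28 mm ahead
- last_toe (a point): tip of the small last's toe, 10 mm above its sole; same axes as last_cone
- big_last: bystander: a grown-up's last of the same shape and green plastic but far larger, 241 x 78 x 87 mm, sole down; origin under its middle
- jar: bystander: round amber jar with a metal cap, 68 mm wide, 95 mm tall; origin at its underside
- tin: bystander: round metal tin with a paper label, 84 mm wide, 110 mm tall; origin at its underside
- hammer: bystander: hammer lying flat, 260 mm long; origin at its underside
- brush: bystander: hand brush lying flat; origin at its underside
- tack_box: bystander: open cardboard tray with one divider, 100 x 70 x 35 mm; origin at its underside
- gauge: bystander: small wooden T-shaped gauge lying flat, 120 x 60 x 22 mm; origin at its underside
Mind the look-alikes: they are no part of the job. Leave any black or blue look-alike of the part that bears last_cone alone.

How it is judged:
By the outcome, as a careful person would: the job done as asked, in the order asked, and still so for the second after the job is handed in, with the robot touching nothing.
It also fails if it takes over 70 s, if anything falls off the work surface, if the arm or the gripper's body presses on something with over 40 N, if the wrist force passes 120 N, or if a joint passes its speed limit or range.

### The arm

A 7-joint arm with a two-finger parallel gripper is mounted at the origin on the work surface. World frame = base frame: x ahead of the robot, y to its left, z up, the work surface at z = 0. Lengths are in m, angles in rad, forces in N, time in s.
With the tool pointing down it reaches from about 0.425 to 0.875 m from the base axis. Payload 4.7 kg.
Tool frame: the origin (TCP) lies on the centre line of the jaws, within the pads' length; the fingertips stand 19 mm ahead of it and the grasp point (between the pads) is the TCP; x points along the fingers, z is the direction in which the jaws open and shut, and the axes are right-handed (so a half turn about x gives the same grasp; the last joint's range is limited). The gripper opens to 87 mm and grips with 3 to 60 N. Pads are 19 mm wide; open, the fingers measure 117 mm over their backs; the gripper's body (75 mm by 190 mm) begins 51 mm behind the grasp point.
Start: joints at [-1.246, 0.321, -0.07, 1.45, 0.023, 1.371, -0.057], TCP at [0.199, 0.619, 0.242] pointing down, gripper open.
Joint ranges: [-2.86, 2.86], [-0.3, 2.09], [-1.38, 1.24], [0.06, 2.45], [-1.56, 4.7], [0.09, 2.05], [-2.69, 2.69]. Speed limits (rad/s): [2.57, 2.57, 3.14, 3.14, 3.14, 3.14, 3.14].

### API

Orientations are given as a rotation vector (axis times angle).
In Python, from bench import get_state, get_image, camera_info, close_job gives the robot as it stands.
- The arm moves only by the tool jog_arm, never from a script. Its argument "targets" is a list of rows, each a list of 7 numbers: the turn, a rotation vector about the tool's x, y, z in degrees, then the shift along the tool's x, y, z in cm, then the finger opening in cm, from 0 to 8.7. In form: [[wx, wy, wz, tx, ty, tz, jaw], ...]. A call has 1 to 10 rows; each row shifts and turns the commanded pose from where the row before left it, along the tool's axes as they then stand; what a row does not reach is not made up. A row lasts 1/8 s, in which the tool goes at most 62.5 mm and 10.7 degrees, less where a joint would pass 70% of its speed; a pose out of reach is approached as far as the arm can. A call is refused whole if a number of a shift passes 6.25 or a number of a turn 10.7, either way. A call with a gripper value outside its range is refused whole. The fingers move at their own pace and stop on an object; "squeeze" is the grip in N (left out, the last holds). Time passes only in rows, so rows that do not move let the fingers close. It gives the time, the measured TCP pose, the force and the opening at its end, in the units of the state.
- get_state(): the state, without advancing time (a new reading comes with each control period).
- get_image(name): name is "scene" or "top" or "wrist"; returns (picture, depth): 384x512x3 uint8, red, green, blue; 384x512 float32, m along the optical axis (not along the pixel's ray), 0 where there is no reading.
- camera_info(name): a dict with "intrinsics" (3x3 intrinsics, pixels), "k1" (the pictures are not rectified: a ray, as slopes to the right and down, at radius r is drawn at 1 + k1 r^2 times it, then the intrinsics apply), "world_from_camera" (4x4, takes a point from camera to world coordinates); the wrist camera has in their place "mount" (4x4, takes a point from camera to tool coordinates, whose origin is the TCP and whose axes are the tool frame's). Camera axes: x right, y up, looking along -z (the intrinsics and any distortion apply to the point x, -y, -z); pixel columns grow to the right and rows downward; lengths in m; the calibration is good to about 2 mm. A picture is of the moment at which its call begins: read the wrist's pose just before it. camera_info takes no time and is no camera call.
- close_job(): hands the job in, once; it reports no verdict.
The state is a dict: "time": time; "joint_positions": joint angles; "qd": joint speeds; "joint_torque": joint torques, N m; "position": TCP position; "tool_rot": TCP orientation; "ft_force": force on the tool from outside, world axes, zero at the start; "torque": the same for the moment, N m; "grip_width": opening from 0.0 (shut) to 1.0 (fully open).
Only numpy, scipy, OpenCV 4.12 (cv2) and the standard library are available. Lean on these libraries where they do the work, as an engineer would, in place of code of your own. Each camera call takes 0.05 s, during which the arm holds its last target.

## Working session

There is one attempt and no reset: what is moved stays moved. The work goes in short steps, Python scripts to look and compute and a tool call to move; the robot and the scene stay as the last step left them, time stands still between calls to the robot, and variables do not carry over. Pictures are saved under pics/ and viewed, and the job is handed in when it is done.

Besides the shell and the picture viewer there is one more tool, called in YAML: its name, and indented under it one key for each argument. jog_arm: Moves the arm, as the interface text tells. Its arguments: {"type":"object","properties":{"targets":{"type":"array"},"squeeze":{"type":"number"}},"required":["targets"]}

```bash
mkdir -p pics; cat > h.py <<'E'
import numpy as np, cv2
from bench import get_state,get_image,camera_info
from scipy.spatial.transform import Rotation as R
def T_of(name,st=None):
    ci=camera_info(name)
    if name!='wrist': return np.array(ci['world_from_camera']),ci
    T=np.eye(4);T[:3,:3]=R.from_rotvec(st['tool_rot']).as_matrix();T[:3,3]=st['position']
    return T@np.array(ci['mount']),ci
def dirs(uv,ci):
    uv=np.atleast_2d(np.array(uv,float)).reshape(-1,1,2)
    K=np.array(ci['intrinsics'],float)
    p=cv2.undistortPoints(uv,K,np.array([ci['k1'],0,0,0.]))[:,0]
    return np.c_[p[:,0],-p[:,1],-np.ones(len(p))]
def plane(uv,T,ci,z):
    d=dirs(uv,ci)@T[:3,:3].T; o=T[:3,3]
    return o+d*((z-o[2])/d[:,2])[:,None]
def cloud(dep,T,ci):
    v,u=np.mgrid[0:dep.shape[0],0:dep.shape[1]]
    d=dirs(np.c_[u.ravel(),v.ravel()],ci)*dep.ravel()[:,None]
    return (d@T[:3,:3].T+T[:3,3]).reshape(dep.shape+(3,))
def grab(name,tag):
    st=get_state(); im,dep=get_image(name)
    T,ci=T_of(name,st)
    cv2.imwrite(f'pics/{tag}.png',im[:,:,::-1]); np.savez(f'{tag}.npz',im=im,dep=dep,T=T)
    return im,dep,T,ci
E
python3 - <<'E'
from h import *
for n in ['scene','top','wrist']:
    im,dep,T,ci=grab(n,n+'0'); print(n,T.round(3).tolist(),ci['intrinsics'],ci['k1'])
print(get_state())
a=[cv2.imread(f'pics/{n}0.png') for n in ['scene','top']]
E
```

```text
scene [[0.241, -0.822, 0.516, 1.195], [0.971, 0.21, -0.117, -0.18], [-0.012, 0.529, 0.849, 1.237], [0.0, 0.0, 0.0, 1.0]] [[432.43900448   0.         254.94618929]
 [  0.         432.43900448 189.24365287]
 [  0.           0.           1.        ]] -0.06707548597634914
top [[0.003, 0.995, -0.102, 0.356], [-1.0, 0.003, 0.002, -0.037], [0.002, 0.102, 0.995, 1.298], [0.0, 0.0, 0.0, 1.0]] [[392.49017409   0.         253.37851404]
 [  0.         392.49017409 187.98049438]
 [  0.           0.           1.        ]] -0.0025509729470669902
wrist [[0.306, -0.922, -0.239, 0.132], [0.952, 0.296, 0.079, 0.64], [-0.002, -0.252, 0.968, 0.384], [0.0, 0.0, 0.0, 1.0]] [[265.41657055   0.         256.17915814]
 [  0.         265.41657055 193.32341941]
 [  0.           0.           1.        ]] -0.01944765406184465
{'time': 0.15, 'joint_positions': array([-1.24591906,  0.32166732, -0.07009952,  1.45142033,  0.02261119,
        1.37078431, -0.05692724]), 'qd': array([-5.12857091e-05, -2.60148473e-03,  6.64517685e-04, -4.99748389e-03,
       -2.86066806e-04, -2.23359051e-04, -1.11543656e-03]), 'joint_torque': array([-6.42348405e-04, -4.91799760e+01, -4.04852321e-01, -3.12880826e+01,
       -6.38959324e-02,  4.04173520e-02,  1.25393462e-04]), 'position': array([0.19868525, 0.61847197, 0.24069054]), 'tool_rot': array([-0.97824912,  1.34151695,  0.97666855]), 'ft_force': array([ 0.3824657 ,  1.10343941, -0.66990247]), 'torque': array([-0.00402861,  0.02799971,  0.02582367]), 'grip_width': 0.9996956826633954}
```

View pics/scene0.png

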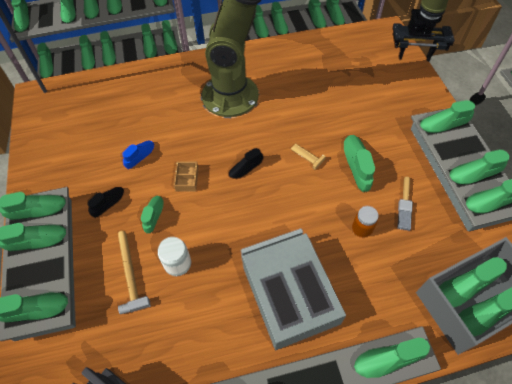

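View pics/top0.png

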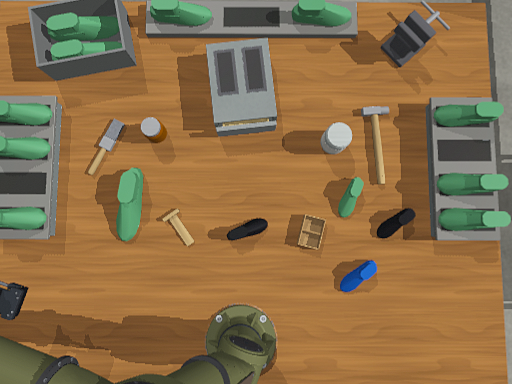

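View pics/wrist0.png

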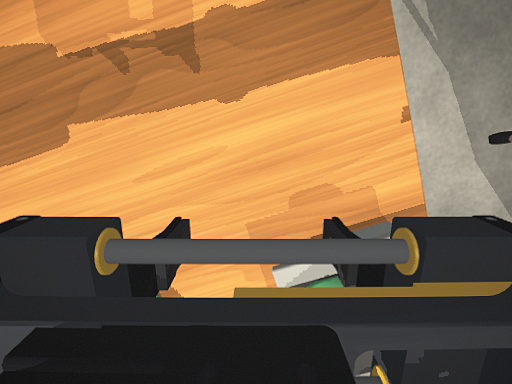

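Candidates in the top view: a green last at (350,197), the big green one at (130,205), black ones at (247,229) and (396,223), a blue one at (358,276), and green ones in the racks at the edges. The small green loose one at (350,197) fits the description. I'll check its size in a crop.

```bash
python3 - <<'E'
from h import *
d=np.load('top0.npz');im,dep,T=d['im'],d['dep'],d['T'];ci=camera_info('top')
s=np.load('scene0.npz');Ts=s['T'];cs=camera_info('scene')
a=cv2.resize(im[160:230,310:400,::-1],None,fx=6,fy=6,interpolation=cv2.INTER_CUBIC)[:420,:400]
b=cv2.resize(im[110:140,205:285,::-1],None,fx=5,fy=5)
b2=cv2.resize(s['im'][185:245,120:185,::-1],None,fx=6,fy=6,interpolation=cv2.INTER_CUBIC)
C=np.zeros((580,800,3),np.uint8);C[:420,:400]=a;C[:360,400:790]=b2;C[425:575,:400]=b;cv2.imwrite('pics/crop0.png',C)
for nm,I,D,TT,cc,box in[('top',im,dep,T,ci,(160,230,310,400)),('scene',s['im'],s['dep'],Ts,cs,(185,245,120,185))]:
    P=cloud(D,TT,cc)
    hsv=cv2.cvtColor(I,cv2.COLOR_RGB2HSV);m=cv2.inRange(hsv,(45,80,40),(85,255,255))>0
    k=np.zeros_like(m);k[box[0]:box[1],box[2]:box[3]]=1;m&=k
    p=P[m];p=p[p[:,2]>0.004];print(nm,m.sum(),'zmax',p[:,2].max(),'z pct',np.percentile(p[:,2],[5,50,95]).round(3))
    r=cv2.minAreaRect((p[:,:2]*1000).astype(np.float32));print('all rect',r, cv2.boxPoints(r).round(0).tolist())
    c=p[p[:,2]>0.052];r=cv2.minAreaRect((c[:,:2]*1000).astype(np.float32));print('cone top',len(c),c.mean(0),r)
    # cabinet
    k[:]=0
    bx=(30,140,195,285) if nm=='top' else (220,350,235,350)
    k[bx[0]:bx[1],bx[2]:bx[3]]=1
    Q=P[k];Q=Q
    c=Q[(Q[:,2]>.085)&(Q[:,2]<.105)];r=cv2.minAreaRect((c[:,:2]*1000).astype(np.float32));print('cab',len(c),c[:,2].mean(),r,cv2.boxPoints(r).round(0).tolist())
    c=Q[(Q[:,2]>.072)&(Q[:,2]<.0865)];print('panel',len(c));
    np.save('pan_'+nm,c)
    r=cv2.minAreaRect((c[:,:2]*1000).astype(np.float32));print(r)
E
```

```text
top 535 zmax 0.06994192008133027 z pct [0.015 0.039 0.065]
all rect ((457.5419921875, -354.48614501953125), (48.129638671875, 131.54774475097656), 66.55369567871094) [[388.0, -350.0], [508.0, -403.0], [527.0, -359.0], [407.0, -306.0]]
cone top 185 [ 0.48386586 -0.36363611  0.06171925] ((481.91436767578125, -363.52337646484375), (32.44389343261719, 68.54846954345703), 73.30076599121094)
cab 5018 0.09533430958701702 ((812.4325561523438, 0.5138778686523438), (284.22637939453125, 200.19252014160156), 6.724857807159424) [[660.0, 83.0], [683.0, -116.0], [965.0, -82.0], [942.0, 117.0]]
panel 284
((685.1551513671875, -13.661888122558594), (27.421689987182617, 197.5265350341797), 6.72890567779541)
scene 514 zmax 0.07106260450817814 z pct [0.017 0.039 0.065]
all rect ((463.68939208984375, -352.9194641113281), (48.534053802490234, 133.14776611328125), 72.99091339111328) [[393.0, -357.0], [520.0, -396.0], [534.0, -349.0], [407.0, -310.0]]
cone top 181 [ 0.48690147 -0.36535432  0.06190492] ((481.6647644042969, -364.9340515136719), (34.63368225097656, 67.65584564208984), 66.839599609375)
cab 6777 0.09554328939724703 ((813.5104370117188, 0.6746139526367188), (283.77203369140625, 202.2378692626953), 6.752293586730957) [[661.0, 84.0], [684.0, -116.0], [966.0, -83.0], [943.0, 118.0]]
panel 474
((811.66845703125, 0.03343963623046875), (287.1583251953125, 201.3712921142578), 6.884160041809082)
```

View pics/crop0.png

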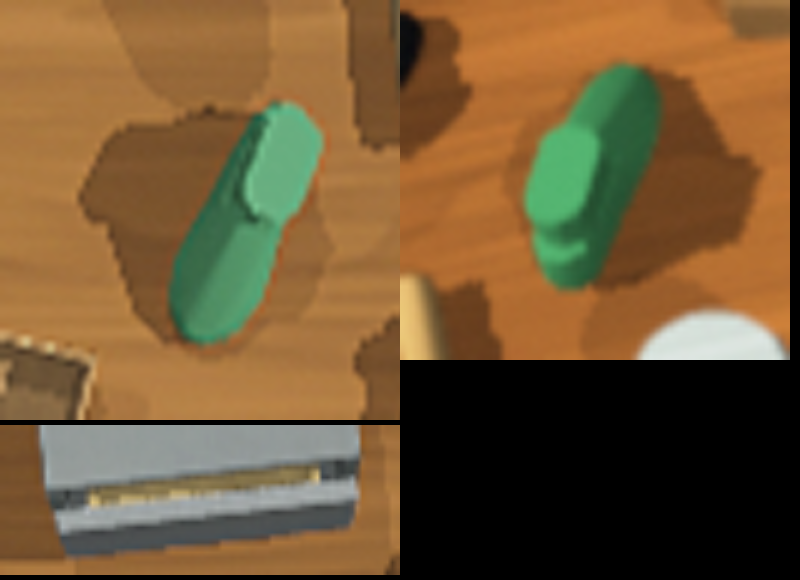

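The crop confirms it: about 132 mm long and 65–70 mm high, so this is the small last, with its toe towards the robot. The cabinet face centre is near (0.672,-0.016) with yaw about 6.7°. Next I'll set up the move maths.

```bash
cat >> h.py <<'E'
def plan(p,yaw_deg,st=None):
    """tool down, tool z (jaw axis) horizontal at yaw_deg (mod 180). prints turn about tool axes and shift in tool axes AFTER that turn"""
    st=st or get_state();M=R.from_rotvec(st['tool_rot']).as_matrix()
    best=None
    for k in (0,180):
        a=np.radians(yaw_deg+k);z=np.array([np.cos(a),np.sin(a),0]);x=np.array([0,0,-1.]);G=np.c_[x,np.cross(z,x),z]
        w=R.from_matrix(M.T@G).as_rotvec(degrees=True)
        s=G.T@(np.array(p)-st['position'])*100
        s0=M.T@(np.array(p)-st['position'])*100
        print('option',k,'turn',w.round(2),'shift after turn cm',s.round(2),'before',s0.round(2))
    print('z',M[:,2].round(3),'y',M[:,1].round(3),'x',M[:,0].round(3))
E
python3 - <<'E'
from h import *
yaw=np.radians(6.75);xd=np.array([np.cos(yaw),np.sin(yaw)])
f=np.array([.672,-.0165])
p=f-xd*.05
plan([*p,.242],96.75)
# tin
d=np.load('top0.npz');P=cloud(d['dep'],d['T'],camera_info('top'));q=P[115:160,315:360].reshape(-1,3);q=q[q[:,2]>.1];print('tin',q.mean(0))
E
```

```text
option 0 turn [-2.456e+01 -9.000e-02 -1.000e-02] shift after turn cm [ -0.13 -34.54 -68.62] before [-5.000e-02 -5.993e+01 -4.806e+01]
option 180 turn [ 1.5544e+02 -2.0000e-02  1.2000e-01] shift after turn cm [-0.13 34.54 68.62] before [-5.000e-02 -5.993e+01 -4.806e+01]
z [ 0.306  0.952 -0.001] y [-0.952  0.306 -0.   ] x [-0.    -0.001 -1.   ]
tin [ 0.64037472 -0.29830851  0.12790014]
```

jog_arm:
  targets:
    - [-8.2, 0, 0, 0, 0, 0, 0]
    - [-8.2, 0, 0, 0, 0, 0, 0]
    - [-8.2, 0, 0, 0, 0, 0, 0]
    - [0, 0, 0, 0, -2.4, -4.9, 0]
    - [0, 0, 0, 0, -2.4, -4.9, 0]
    - [0, 0, 0, 0, -2.4, -4.9, 0]
    - [0, 0, 0, 0, -2.4, -4.9, 0]
    - [0, 0, 0, 0, -2.4, -4.9, 0]
    - [0, 0, 0, 0, -2.4, -4.9, 0]
    - [0, 0, 0, 0, -2.4, -4.9, 0]
  squeeze: 10

```text
time: 1.4
position: [0.4069, 0.2964, 0.2415]
tool_rot: [-1.296, 1.151, 1.296]
ft_force: [0.3, 0.3, 0.2]
grip_width: 0.018
```

jog_arm:
  targets:
    - [0, 0, 0, 0, -2.5, -4.9, 0]
    - [0, 0, 0, 0, -2.5, -4.9, 0]
    - [0, 0, 0, 0, -2.5, -4.9, 0]
    - [0, 0, 0, 0, -2.5, -4.9, 0]
    - [0, 0, 0, 0, -2.5, -4.9, 0]
    - [0, 0, 0, 0, -2.5, -4.9, 0]
    - [0, 0, 0, 0, -2.5, -4.9, 0]
    - [0, 0, 0, 0, 0, 0, 0]
    - [0, 0, 0, 0, 0, 0, 0]

```text
time: 2.52
position: [0.6202, -0.021, 0.241]
tool_rot: [-1.295, 1.151, 1.297]
ft_force: [-0.6, 0.5, -0.0]
grip_width: 0.006
```

```bash
python3 - <<'E'
from h import *
yaw=np.radians(6.75);xd=np.array([np.cos(yaw),np.sin(yaw)])
f=np.array([.672,-.0165])
p=f-xd*.05
st=get_state();print(st['time'],st['position'],st['ft_force'],st['grip_width'])
plan([*p,.058],96.75)
im,dep,T,ci=grab('wrist','w1')
P=cloud(dep,T,ci);h=P[:,:,2]
E
```

```text
2.525 [ 0.62015638 -0.02101075  0.2409789 ] [-0.62408286  0.5165145  -0.04842531] 0.006423539472128329
option 0 turn [ 0.05  0.05 -0.06] shift after turn cm [18.3  -0.2  -0.16] before [18.3  -0.22 -0.18]
option 180 turn [-1.7995e+02  1.0000e-01  9.0000e-02] shift after turn cm [18.3   0.2   0.16] before [18.3  -0.22 -0.18]
z [-0.118  0.993  0.001] y [-0.993 -0.118  0.001] x [-0.001  0.001 -1.   ]
```

View pics/w1.png

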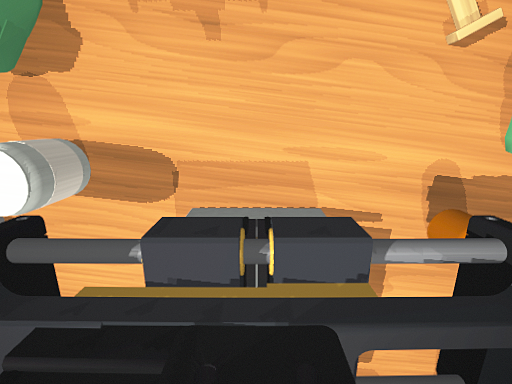

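Descending in front of the panel.

jog_arm:
  targets:
    - [0, 0, 0, 5, 0, -0.1, 0]
    - [0, 0, 0, 5, 0, 0, 0]
    - [0, 0, 0, 5, 0, 0, 0]
    - [0, 0, 0, 3.2, 0, 0, 0]
    - [0, 0, 0, 0, -1.5, 0, 0]
    - [0, 0, 0, 0, -1.5, 0, 0]
    - [0, 0, 0, 0, 0, 0, 0]
    - [0, 0, 0, 0, 0, 0, 0]

```text
time: 3.58
position: [0.6497, -0.018, 0.0596]
tool_rot: [-1.296, 1.15, 1.298]
ft_force: [-0.3, -0.0, 1.3]
grip_width: 0.005
```

jog_arm:
  targets:
    - [0, 0, 0, 0, -0.4, 0, 0]
    - [0, 0, 0, 0, -0.4, 0, 0]
    - [0, 0, 0, 0, 0, 0, 0]

```text
time: 3.95
position: [0.6587, -0.0181, 0.0597]
tool_rot: [-1.296, 1.15, 1.296]
ft_force: [-1.4, 0.1, -0.3]
grip_width: 0.005
```

jog_arm:
  targets:
    - [0, 0, 0, 0, -0.3, 0, 0]
    - [0, 0, 0, 0, -0.2, 0, 0]
    - [0, 0, 0, 0, 0, 0, 0]

```text
time: 4.32
position: [0.6629, -0.0178, 0.0595]
tool_rot: [-1.295, 1.152, 1.297]
ft_force: [-4.4, -0.5, 1.8]
grip_width: 0.004
```

jog_arm:
  targets:
    - [0, 0, 0, 0, -0.3, 0, 0]
    - [0, 0, 0, 0, 0, 0, 0]

```text
time: 4.58
position: [0.6663, -0.0174, 0.0594]
tool_rot: [-1.296, 1.151, 1.296]
ft_force: [-3.5, -0.4, 2.0]
grip_width: 0.004
```

jog_arm:
  targets:
    - [0, 0, 0, 0, -0.2, 0, 0]
    - [0, 0, 0, 0, 0, 0, 0]

```text
time: 4.82
position: [0.6684, -0.0172, 0.0595]
tool_rot: [-1.296, 1.151, 1.296]
ft_force: [-4.1, 0.4, 1.6]
grip_width: 0.004
```

jog_arm:
  targets:
    - [0, 0, 0, 0, -0.2, 0, 0]
    - [0, 0, 0, 0, 0, 0, 0]

```text
time: 5.08
position: [0.6686, -0.0172, 0.0595]
tool_rot: [-1.294, 1.154, 1.299]
ft_force: [-9.6, -1.6, 6.4]
grip_width: 0.007
```

It's on the stop at TCP x = 0.6686. Now I'll take the finger away, back and up.

jog_arm:
  targets:
    - [0, 0, 0, -1, 5, 0, 0]
    - [0, 0, 0, -5.5, 2.5, 0, 0]
    - [0, 0, 0, -6, 0, 0, 0]
    - [0, 0, 0, -6, 0, 0, 8.7]
    - [0, 0, 0, 0, 0, 0, 8.7]
    - [0, 0, 0, 0, 0, 0, 8.7]
    - [0, 0, 0, 0, 0, 0, 8.7]
    - [0, 0, 0, 0, 0, 0, 8.7]

```text
time: 6.08
position: [0.5954, -0.0256, 0.243]
tool_rot: [-1.295, 1.152, 1.298]
ft_force: [-0.5, 0.3, -0.5]
grip_width: 0.489
```

```bash
python3 - <<'E'
from h import *
st=get_state();print(st['time'],st['position'])
im,dep,T,ci=grab('top','t2');grab('wrist','w2')
c=cv2.resize(im[60:250,180:400,::-1],None,fx=3,fy=3);cv2.imwrite('pics/t2c.png',c)
E
```

```text
6.075 [ 0.59538843 -0.02555545  0.24301866]
```

View pics/t2c.png

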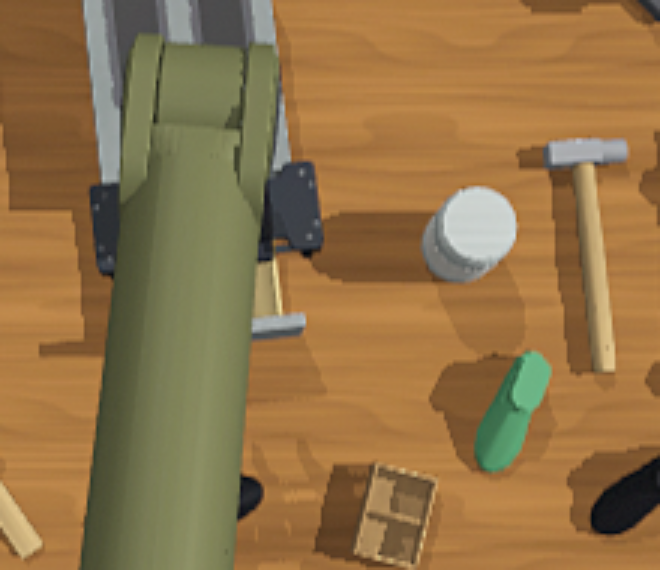

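View pics/w2.png

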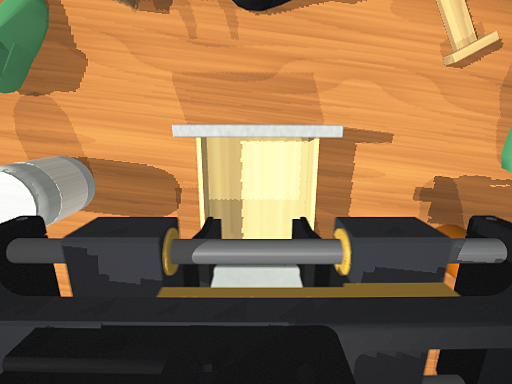

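The drawer has sprung out: in the wrist view the panel top runs from (172,130) to (343,130). Next I'll measure it and plan the approach to the last.

```bash
python3 - <<'E'
from h import *
d=np.load('w2.npz');T=d['T'];ci=camera_info('wrist');P=cloud(d['dep'],T,ci)
m=np.zeros(P.shape[:2],bool);m[118:142,160:355]=1
q=P[m];q=q[(q[:,2]>.072)&(q[:,2]<.095)];r=cv2.minAreaRect((q[:,:2]*1000).astype(np.float32));print('panel top',len(q),q[:,2].mean(),r,cv2.boxPoints(r).round(1).tolist())
m[:]=0;m[140:215,190:330]=1;q=P[m];w=q[(q[:,2]>.045)&(q[:,2]<.065)]
r=cv2.minAreaRect((w[:,:2]*1000).astype(np.float32));print('walls',len(w),w[:,2].mean(),r,cv2.boxPoints(r).round(1).tolist())
fl=q[(q[:,2]<.03)&(q[:,2]>.005)];r=cv2.minAreaRect((fl[:,:2]*1000).astype(np.float32));print('floor',len(fl),fl[:,2].mean(),r,cv2.boxPoints(r).round(1).tolist())
# last view point
plan([.47,-.36,.243],70)
E
```

```text
panel top 2161 0.0835337367896256 ((531.6815795898438, -32.05061340332031), (14.075031280517578, 191.57537841796875), 6.451272964477539) [[513.9000244140625, 62.29999923706055], [535.5, -128.0], [549.4000244140625, -126.4000015258789], [527.9000244140625, 63.900001525878906]]
walls 869 0.05481914558369636 ((592.8450927734375, -24.299468994140625), (98.66761779785156, 150.3912353515625), 6.635578632354736) [[535.2000122070312, 44.70000076293945], [552.5, -104.69999694824219], [650.5, -93.30000305175781], [633.2000122070312, 56.099998474121094]]
floor 7644 0.016891934557458594 ((599.4127807617188, -23.451141357421875), (108.32462310791016, 141.0628204345703), 6.799737453460693) [[537.2999877929688, 40.20000076293945], [554.0, -99.9000015258789], [661.5, -87.0999984741211], [644.7999877929688, 53.0]]
option 0 turn [26.79 -0.03 -0.08] shift after turn cm [  0.05   0.36 -35.71] before [  0.08  16.42 -31.71]
option 180 turn [-1.5321e+02  1.1000e-01 -3.0000e-02] shift after turn cm [ 0.05 -0.36 35.71] before [  0.08  16.42 -31.71]
z [-0.118  0.993 -0.   ] y [-0.993 -0.118  0.001] x [-0.001 -0.    -1.   ]
```

```bash
python3 - <<'E'
from h import *
plan([.575,-.395,.243],70)
E
```

```text
option 0 turn [26.79 -0.03 -0.08] shift after turn cm [  0.05 -10.7  -35.41] before [  0.07   6.41 -36.43]
option 180 turn [-1.5321e+02  1.1000e-01 -3.0000e-02] shift after turn cm [ 0.05 10.7  35.41] before [  0.07   6.41 -36.43]
z [-0.118  0.993 -0.   ] y [-0.993 -0.118  0.001] x [-0.001 -0.    -1.   ]
```

jog_arm:
  targets:
    - [9, 0, 0, 0, 0, 0, 8.7]
    - [9, 0, 0, 0, 0, 0, 8.7]
    - [8.8, 0, 0, 0, 0, 0, 8.7]
    - [0, 0, 0, 0, -1.5, -5, 8.7]
    - [0, 0, 0, 0, -1.5, -5, 8.7]
    - [0, 0, 0, 0, -1.5, -5, 8.7]
    - [0, 0, 0, 0, -1.5, -5, 8.7]
    - [0, 0, 0, 0, -1.5, -5, 8.7]
    - [0, 0, 0, 0, -1.6, -5, 8.7]
    - [0, 0, 0, 0, -1.6, -5.4, 8.7]

```text
time: 7.42
position: [0.5756, -0.3959, 0.2441]
tool_rot: [-0.949, 1.353, 0.95]
ft_force: [0.2, 0.9, 0.5]
grip_width: 1.004
```

jog_arm:
  targets:
    - [0, 0, 0, 0, 0, 0, 6.5]
    - [0, 0, 0, 0, 0, 0, 6.5]
    - [0, 0, 0, 0, 0, 0, 6.5]

```text
time: 7.8
position: [0.5764, -0.3928, 0.2443]
tool_rot: [-0.95, 1.352, 0.951]
ft_force: [-0.1, 0.3, -0.2]
grip_width: 0.78
```

```bash
python3 - <<'E'
from h import *
st=get_state();print(st['time'],st['position'],st['grip_width'],np.abs(st['qd']).max())
im,dep,T,ci=grab('wrist','w3');im,dep,Tt,ct=grab('top','t3')
c=cv2.resize(im[60:250,180:400,::-1],None,fx=3,fy=3);cv2.imwrite('pics/t3c.png',c)
E
```

```text
7.8 [ 0.57637981 -0.39284011  0.24430945] 0.7798367763422648 0.008559439903634163
```

View pics/w3.png

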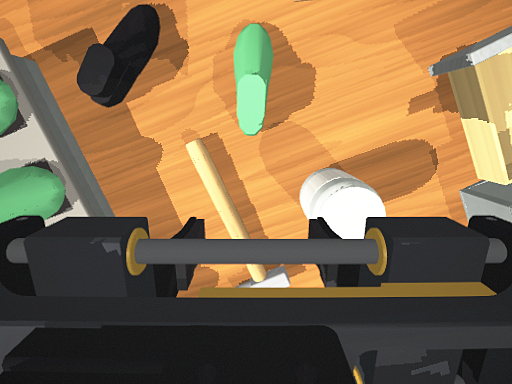

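View pics/t3c.png

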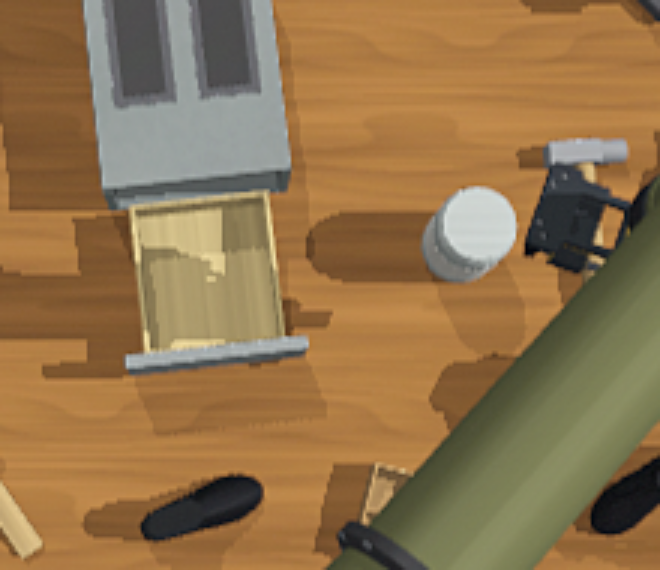

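The drawer is fully out and clear in the top view. The wrist view shows the last nearly aligned with the tool: toe at (254,25), cone top about (254,75) to (251,133).

```bash
python3 - <<'E'
from h import *
d=np.load('w3.npz');T=d['T'];ci=camera_info('wrist');im=d['im'];P=cloud(d['dep'],T,ci)
hsv=cv2.cvtColor(im,cv2.COLOR_RGB2HSV);m=cv2.inRange(hsv,(45,80,40),(85,255,255))>0
k=np.zeros_like(m);k[15:145,220:285]=1;m&=k
p=P[m];p=p[p[:,2]>.004];print('zmax',np.percentile(p[:,2],99.5))
r=cv2.minAreaRect((p[:,:2]*1000).astype(np.float32));print('all',r,cv2.boxPoints(r).round(1).tolist())
c=p[p[:,2]>.058]
r=cv2.minAreaRect((c[:,:2]*1000).astype(np.float32));print('top',len(c),c.mean(0),r,cv2.boxPoints(r).round(1).tolist())
# axis by PCA on all points & on top
for q in(p,c):
    w,v=np.linalg.eigh(np.cov(q[:,:2].T));a=v[:,1]*np.sign(v[0,1]);print('pca',np.degrees(np.arctan2(a[1],a[0])),w**.5)
    o=c[:,:2].mean(0);s=(p[:,:2]-o)@a;l=(p[:,:2]-o)@np.array([-a[1],a[0]]);print('extent along',s.min(),s.max(),'lat',l.min(),l.max());sc=(c[:,:2]-o)@a;lc=(c[:,:2]-o)@np.array([-a[1],a[0]]);print(sc.min(),sc.max(),lc.min(),lc.max())
# mid points lines: centroid of slices
# drawer
d=np.load('t3.npz');P=cloud(d['dep'],d['T'],camera_info('top'))
m=np.zeros(P.shape[:2],bool);m[168:188,215:290]=1
q=P[m];q=q[(q[:,2]>.075)&(q[:,2]<.095)];r=cv2.minAreaRect((q[:,:2]*1000).astype(np.float32));print('panel',q[:,2].mean(),r,cv2.boxPoints(r).round(1).tolist())
m[:]=0;m[122:180,215:285]=1;q=P[m];q=q[(q[:,2]>.008)&(q[:,2]<.025)];r=cv2.minAreaRect((q[:,:2]*1000).astype(np.float32));print('floor',q[:,2].mean(),r)
E
```

```text
zmax 0.06461784842102879
all ((457.2638244628906, -354.9829406738281), (49.396297454833984, 138.2730255126953), 69.04962921142578) [[383.8999938964844, -353.29998779296875], [513.0, -402.79998779296875], [530.7000122070312, -356.6000061035156], [401.5, -307.20001220703125]]
top 1312 [ 0.48295868 -0.36581824  0.06489716] ((483.3344421386719, -366.08642578125), (32.089691162109375, 57.899208068847656), 67.95545959472656) [[450.5, -370.1000061035156], [504.1000061035156, -391.79998779296875], [516.2000122070312, -362.1000061035156], [462.5, -340.29998779296875]]
pca -21.80432725508792 [0.01143184 0.03562379]
extent along -0.09696354095849248 0.041301883925107294 lat -0.024744478415659407 0.02482028219451286
-0.028499104568546166 0.029377972827593146 -0.016163017739431313 0.01598195902806303
pca -21.71674159343463 [0.00868767 0.01568643]
extent along -0.09696899087998691 0.04129862953129052 lat -0.02464442904221048 0.024903560241340085
-0.02849842343370026 0.029370327722042854 -0.016166811829957065 0.015998185915599983
panel 0.08361831391944685 ((516.65869140625, -34.788604736328125), (15.073917388916016, 188.93234252929688), 6.626429080963135) [[498.29998779296875, 58.20000076293945], [520.0999755859375, -129.5], [535.0, -127.80000305175781], [513.2000122070312, 59.900001525878906]]
floor 0.0167260489753273 ((612.9382934570312, -28.16545867919922), (195.10296630859375, 226.54519653320312), 0.19702810049057007)
```

```bash
python3 - <<'E'
from h import *
plan([.483,-.366,.056],68.25)
E
```

```text
option 0 turn [1.91 0.06 0.02] shift after turn cm [18.86  9.67 -0.94] before [18.86  9.7  -0.64]
option 180 turn [-1.7809e+02 -3.0000e-02  9.0000e-02] shift after turn cm [18.86 -9.67  0.94] before [18.86  9.7  -0.64]
z [0.339 0.941 0.001] y [-0.941  0.339 -0.   ] x [ 0.001  0.001 -1.   ]
```

jog_arm:
  targets:
    - [1.9, 0, 0, 0, 0, 0, 7]
    - [0, 0, 0, 0, 5, -0.5, 7]
    - [0, 0, 0, 0, 4.7, -0.4, 7]
    - [0, 0, 0, 5, 0, 0, 7]
    - [0, 0, 0, 5, 0, 0, 7]
    - [0, 0, 0, 0, 0, 0, 7]
    - [0, 0, 0, 0, 0, 0, 7]

```text
time: 8.78
position: [0.4828, -0.3678, 0.1464]
tool_rot: [-0.925, 1.365, 0.921]
ft_force: [-0.4, 1.4, 1.0]
grip_width: 0.808
```

```bash
python3 - <<'E'
from h import *
print(get_state()['time']);plan([.483,-.366,.056],68.25)
im,dep,T,ci=grab('scene','s4');grab('wrist','w4')
cv2.imwrite('pics/s4c.png',cv2.resize(im[130:300,80:280,::-1],None,fx=3,fy=3))
E
```

```text
8.775
option 0 turn [-0.17 -0.04  0.13] shift after turn cm [9.04 0.05 0.17] before [9.04 0.07 0.18]
option 180 turn [1.7983e+02 2.0000e-01 6.0000e-02] shift after turn cm [ 9.04 -0.05 -0.17] before [9.04 0.07 0.18]
z [ 0.373  0.928 -0.001] y [-0.928  0.373 -0.002] x [ 0.002 -0.001 -1.   ]
```

View pics/s4c.png

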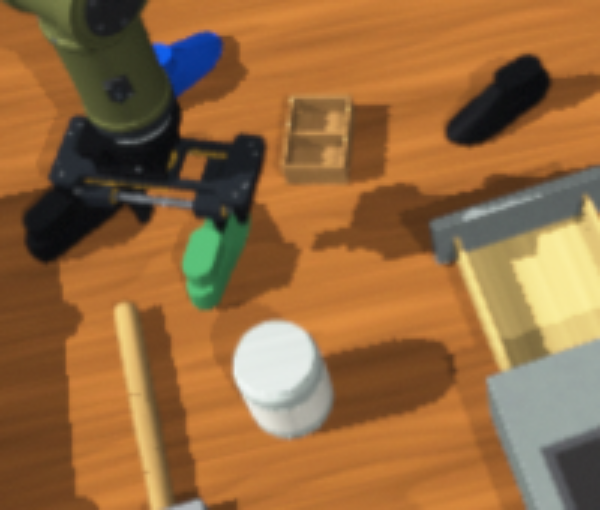

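View pics/w4.png

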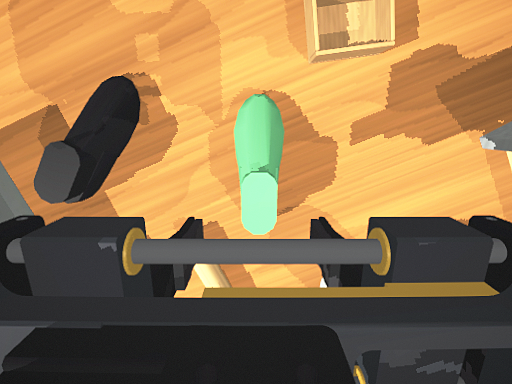

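The last sits centred between the fingers, so I'll descend and close.

jog_arm:
  targets:
    - [0, 0, 0, 3, 0, 0.2, 7]
    - [0, 0, 0, 3, 0, 0, 7]
    - [0, 0, 0, 2, 0, 0, 7]
    - [0, 0, 0, 1, 0, 0, 7]
    - [0, 0, 0, 0, 0, 0, 2]
    - [0, 0, 0, 0, 0, 0, 2]
    - [0, 0, 0, 0, 0, 0, 2]
    - [0, 0, 0, 0, 0, 0, 2]
    - [0, 0, 0, 0, 0, 0, 2]
  squeeze: 25

```text
time: 10.0
position: [0.4829, -0.3654, 0.0549]
tool_rot: [-0.924, 1.366, 0.923]
ft_force: [-0.2, 0.8, 2.2]
grip_width: 0.365
```

```bash
python3 - <<'E'
from h import *
st=get_state();print(st['time'],st['position'],st['grip_width']*87,st['ft_force'],st['torque'])
E
```

```text
10.0 [ 0.48291509 -0.36539145  0.0549456 ] 31.78935186640956 [-0.24185507  0.80595414  2.21507483] [0.0420151  0.05061332 0.01184921]
```

jog_arm:
  targets:
    - [0, 0, 0, -1, 0, 0, 2]
    - [0, 0, 0, -2, 0, 0, 2]
    - [0, 0, 0, -4, 0, 0, 2]
    - [0, 0, 0, -4, 0, 0, 2]
    - [0, 0, 0, -4, 0, 0, 2]
    - [0, 0, 0, -1, 0, 0, 2]
    - [0, 0, 0, 0, 0, 0, 2]
  squeeze: 40

```text
time: 10.88
position: [0.4827, -0.3654, 0.2151]
tool_rot: [-0.924, 1.365, 0.922]
ft_force: [-0.2, 0.2, -1.7]
grip_width: 0.365
```

```bash
python3 - <<'E'
from h import *
st=get_state();print(st['time'],st['position'],st['grip_width']*87,st['ft_force'],st['torque'])
plan([.6304,-.0202,.215],96.65)
grab('wrist','w5')
E
```

```text
10.875 [ 0.4827276  -0.36535134  0.21514484] 31.759251973635237 [-0.21470273  0.15277829 -1.71015936] [0.03400445 0.02420461 0.03431507]
option 0 turn [-28.56  -0.     0.08] shift after turn cm [ 1.000e-02 -1.866e+01  3.257e+01] before [ 3.000e-02 -8.200e-01  3.753e+01]
option 180 turn [1.5144e+02 1.0000e-01 0.0000e+00] shift after turn cm [ 1.000e-02  1.866e+01 -3.257e+01] before [ 3.000e-02 -8.200e-01  3.753e+01]
z [0.373 0.928 0.   ] y [-0.928  0.373 -0.001] x [ 0.001 -0.    -1.   ]
```

View pics/w5.png

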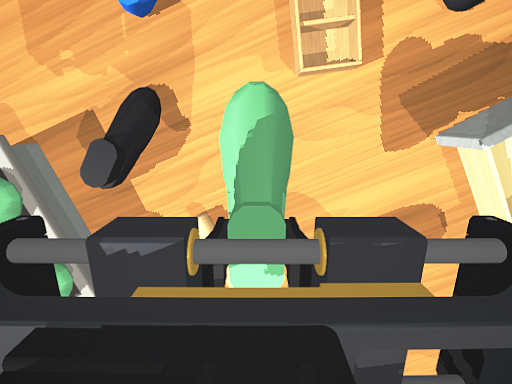

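The last is held and lifted with its toe forward. Now I'll turn it and carry it over the drawer.

jog_arm:
  targets:
    - [-7.1, 0, 0, 0, 0, 0, 2]
    - [-7.1, 0, 0, 0, 0, 0, 2]
    - [-7.2, 0, 0, 0, 0, 0, 2]
    - [-7.2, 0, 0, 0, 0, 0, 2]
    - [0, 0, 0, 0, -1, 2, 2]
    - [0, 0, 0, 0, -2.6, 4.5, 2]
    - [0, 0, 0, 0, -2.6, 4.5, 2]
    - [0, 0, 0, 0, -2.6, 4.5, 2]
    - [0, 0, 0, 0, -2.6, 4.5, 2]
    - [0, 0, 0, 0, -2.6, 4.5, 2]

```text
time: 12.18
position: [0.5925, -0.1037, 0.2124]
tool_rot: [-1.293, 1.154, 1.297]
ft_force: [0.7, -0.8, -2.2]
grip_width: 0.365
```

jog_arm:
  targets:
    - [0, 0, 0, 0, -2.6, 4.5, 2]
    - [0, 0, 0, 0, -1.4, 2.4, 2]
    - [0, 0, 0, 0, -0.7, 1.2, 2]
    - [0, 0, 0, 0, 0, 0, 2]
    - [0, 0, 0, 0, 0, 0, 2]

```text
time: 12.8
position: [0.6297, -0.0221, 0.2142]
tool_rot: [-1.293, 1.155, 1.293]
ft_force: [0.2, -0.6, -1.8]
grip_width: 0.365
```

```bash
python3 - <<'E'
from h import *
st=get_state();print(st['time'],st['position'],st['grip_width']*87)
plan([.6304,-.0202,.215],96.65)
im,dep,T,ci=grab('wrist','w6');s=grab('scene','s6')
cv2.imwrite('pics/s6c.png',cv2.resize(s[0][180:350,190:390,::-1],None,fx=3,fy=3))
P=cloud(dep,T,ci)
hsv=cv2.cvtColor(im,cv2.COLOR_RGB2HSV);g=cv2.inRange(hsv,(45,80,40),(85,255,255))>0
g[:60]=0;g[215:]=0;g[:,:200]=0;g[:,310:]=0
M=R.from_rotvec(st['tool_rot']).as_matrix()
L=(P[g]-st['position'])@M
L=L[(L[:,0]<.06)]
print('last in tool: x(down)',L[:,0].min(),L[:,0].max(),'toe y max',L[:,1].max(),'lat',L[:,2].min(),L[:,2].max())
q=P[~g&(P[:,:,2]>.075)&(P[:,:,2]<.092)]
q=q[(abs(q[:,0]-.515)<.04)&(abs(q[:,1]+.03)<.12)]
r=cv2.minAreaRect((q[:,:2]*1000).astype(np.float32));print('panel',len(q),q[:,2].mean(),r,cv2.boxPoints(r).round(1).tolist())
E
```

```text
12.8 [ 0.62974389 -0.02205086  0.21421271] 31.719816435393103
option 0 turn [-0.12 -0.06 -0.06] shift after turn cm [-0.08 -0.09  0.18] before [-0.08 -0.09  0.18]
option 180 turn [ 1.7988e+02 -9.0000e-02  1.0000e-01] shift after turn cm [-0.08  0.09 -0.18] before [-0.08 -0.09  0.18]
z [-0.114  0.994 -0.001] y [-0.994 -0.114  0.001] x [-0.001 -0.001 -1.   ]
last in tool: x(down) -0.14382506265337014 0.045867206803707906 toe y max 0.09693526182543971 lat -0.025633369734493327 0.024755541763947175
panel 3224 0.0832186210191026 ((512.8795776367188, -33.81481170654297), (14.60743522644043, 191.86903381347656), 6.560945510864258) [[494.70001220703125, 60.70000076293945], [516.5999755859375, -130.0], [531.0999755859375, -128.3000030517578], [509.20001220703125, 62.29999923706055]]
```

View pics/w6.png

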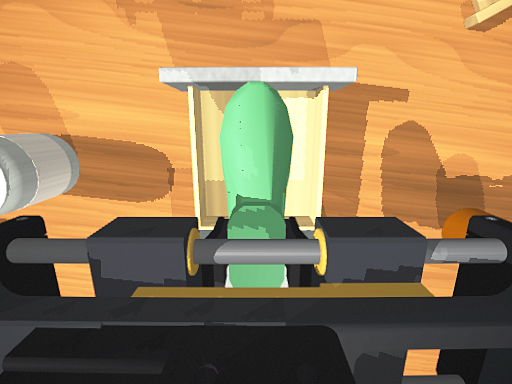

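View pics/s6c.png

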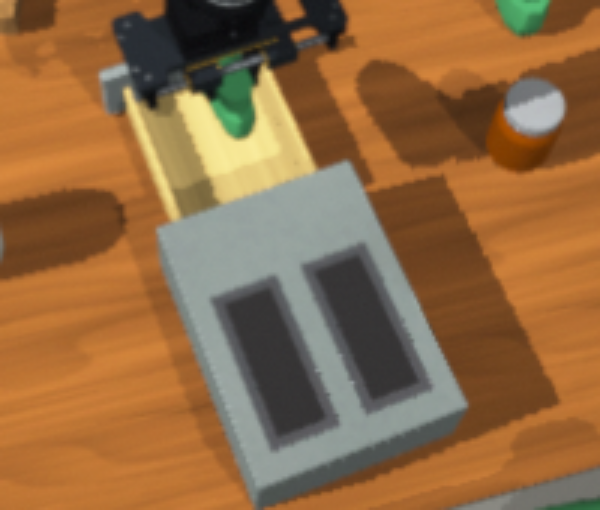

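jog_arm:
  targets:
    - [0, 0, 0, 2, 0.1, 0.15, 2]
    - [0, 0, 0, 3, 0, 0, 2]
    - [0, 0, 0, 3, 0, 0, 2]
    - [0, 0, 0, 3, 0, 0, 2]
    - [0, 0, 0, 1.5, 0, 0, 2]
    - [0, 0, 0, 0.8, 0, 0, 2]
    - [0, 0, 0, 0, 0, 0, 2]
    - [0, 0, 0, 0, 0, 0, 2]

```text
time: 13.9
position: [0.6301, -0.0184, 0.0828]
tool_rot: [-1.296, 1.15, 1.293]
ft_force: [0.6, -0.6, -0.6]
grip_width: 0.362
```

jog_arm:
  targets:
    - [0, 0, 0, 0.4, 0, 0, 2]
    - [0, 0, 0, 0.2, 0, 0, 2]
    - [0, 0, 0, 0, 0, 0, 2]
    - [0, 0, 0, 0, 0, 0, 2]

```text
time: 14.4
position: [0.6293, -0.0183, 0.0756]
tool_rot: [-1.295, 1.152, 1.295]
ft_force: [-0.7, 0.0, -1.3]
grip_width: 0.366
```

jog_arm:
  targets:
    - [0, 0, 0, 0.2, 0, 0, 2]
    - [0, 0, 0, 0, 0, 0, 2]
    - [0, 0, 0, 0, 0, 0, 2]

```text
time: 14.78
position: [0.6292, -0.0183, 0.0735]
tool_rot: [-1.295, 1.152, 1.295]
ft_force: [0.4, -0.3, -1.2]
grip_width: 0.364
```

jog_arm:
  targets:
    - [0, 0, 0, 0.15, 0, 0, 2]
    - [0, 0, 0, 0, 0, 0, 2]
    - [0, 0, 0, 0, 0, 0, 2]

```text
time: 15.15
position: [0.6292, -0.0183, 0.0721]
tool_rot: [-1.295, 1.152, 1.295]
ft_force: [1.1, -0.2, -0.6]
grip_width: 0.364
```

jog_arm:
  targets:
    - [0, 0, 0, 0.15, 0, 0, 2]
    - [0, 0, 0, 0, 0, 0, 2]
    - [0, 0, 0, 0, 0, 0, 2]

```text
time: 15.52
position: [0.6296, -0.0183, 0.071]
tool_rot: [-1.295, 1.151, 1.294]
ft_force: [-1.2, -0.8, 0.9]
grip_width: 0.367
```

jog_arm:
  targets:
    - [0, 0, 0, 0.1, 0, 0, 2]
    - [0, 0, 0, 0, 0, 0, 2]
    - [0, 0, 0, 0, 0, 0, 2]

```text
time: 15.9
position: [0.6301, -0.0182, 0.0709]
tool_rot: [-1.296, 1.15, 1.293]
ft_force: [-1.2, 0.2, 5.8]
grip_width: 0.362
```

It's touching the floor at +6 N, so I'll release gently and lift away.

jog_arm:
  targets:
    - [0, 0, 0, 0, 0, 0, 6]
    - [0, 0, 0, 0, 0, 0, 6]
    - [0, 0, 0, 0, 0, 0, 6]
    - [0, 0, 0, -1, 0, 0, 6]
    - [0, 0, 0, -3, 0, 0, 6]
    - [0, 0, 0, -4, 0, 0, 6]
    - [0, 0, 0, -4, 0, 0, 6]
    - [0, 0, 0, -3, 0, 0, 6]
    - [0, 0, 0, 0, 0, 0, 6]
  squeeze: 10

```text
time: 17.02
position: [0.6309, -0.0186, 0.2232]
tool_rot: [-1.297, 1.147, 1.29]
ft_force: [-0.2, -0.0, -0.2]
grip_width: 0.688
```

```bash
python3 - <<'E'
from h import *
st=get_state();print(st['time'],st['position'],st['grip_width']*87)
grab('wrist','w7');s=grab('scene','s7')
cv2.imwrite('pics/s7c.png',cv2.resize(s[0][180:350,190:390,::-1],None,fx=3,fy=3))
# pregrasp push pose: above, in front of panel
yaw=np.radians(6.65);xd=np.array([np.cos(yaw),np.sin(yaw)])
f=np.array([.5075,-.0346]);p=f-xd*.035
plan([*p,.21],96.65)
E
```

```text
17.025 [ 0.63094862 -0.01855309  0.22322189] 59.834436415057986
option 0 turn [0.04 0.01 0.  ] shift after turn cm [ 0.95 15.76 -0.22] before [ 0.95 15.76 -0.21]
option 180 turn [-1.7996e+02 -1.0000e-02  2.0000e-02] shift after turn cm [  0.95 -15.76   0.22] before [ 0.95 15.76 -0.21]
z [-0.117  0.993  0.   ] y [-0.993 -0.117 -0.   ] x [ 0.  0. -1.]
```

View pics/w7.png

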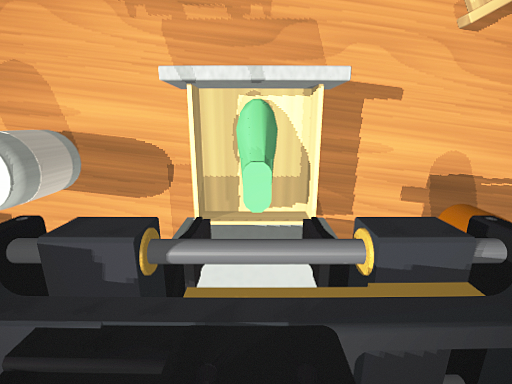

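View pics/s7c.png

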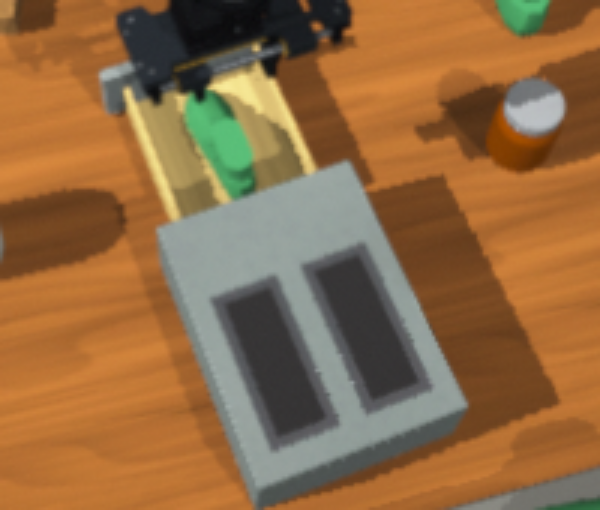

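The last stands upright and centred, toe to the front. Next I'll go round in front of the panel and push slowly.

jog_arm:
  targets:
    - [0, 0, 0, 0, 4, -0.2, 0]
    - [0, 0, 0, 0, 5, 0, 0]
    - [0, 0, 0, 0, 5, 0, 0]
    - [0, 0, 0, 0, 1.8, 0, 0]
    - [0, 0, 0, 0, 0, 0, 0]
    - [0, 0, 0, 5, 0, 0, 0]
    - [0, 0, 0, 5, 0, 0, 0]
    - [0, 0, 0, 4, 0, 0, 0]
    - [0, 0, 0, 2.4, 0, 0, 0]
    - [0, 0, 0, 0, 0, 0, 0]

```text
time: 18.38
position: [0.471, -0.0388, 0.0531]
tool_rot: [-1.293, 1.157, 1.298]
ft_force: [-0.2, 0.4, 0.8]
grip_width: 0.007
```

jog_arm:
  targets:
    - [0, 0, 0, 0, -0.5, 0, 0]
    - [0, 0, 0, 0, -0.5, 0, 0]
    - [0, 0, 0, 0, -0.5, 0, 0]
    - [0, 0, 0, 0, -0.5, 0, 0]
    - [0, 0, 0, 0, -0.5, 0, 0]
    - [0, 0, 0, 0, -0.5, 0, 0]
    - [0, 0, 0, 0, -0.5, 0, 0]
    - [0, 0, 0, 0, -0.7, 0, 0]

```text
time: 19.38
position: [0.5142, -0.0338, 0.0554]
tool_rot: [-1.294, 1.152, 1.295]
ft_force: [-2.5, -0.1, 2.0]
grip_width: 0.011
```

jog_arm:
  targets:
    - [0, 0, 0, -0.05, -0.8, 0, 0]
    - [0, 0, 0, -0.05, -0.9, 0, 0]
    - [0, 0, 0, -0.05, -0.9, 0, 0]
    - [0, 0, 0, -0.05, -0.9, 0, 0]
    - [0, 0, 0, -0.05, -0.9, 0, 0]
    - [0, 0, 0, -0.05, -0.9, 0, 0]
    - [0, 0, 0, 0, -0.9, 0, 0]
    - [0, 0, 0, 0, -0.9, 0, 0]
    - [0, 0, 0, 0, -0.9, 0, 0]
    - [0, 0, 0, 0, -0.9, 0, 0]

```text
time: 20.62
position: [0.6031, -0.0233, 0.0585]
tool_rot: [-1.295, 1.152, 1.295]
ft_force: [-4.1, -0.9, -2.2]
grip_width: 0.011
```

```bash
python3 - <<'E'
from h import *
st=get_state();print(st['time'],st['position'],st['ft_force'])
s=grab('scene','s8')
cv2.imwrite('pics/s8c.png',cv2.resize(s[0][180:350,190:390,::-1],None,fx=3,fy=3))
E
```

```text
20.625 [ 0.60311614 -0.02334504  0.05850654] [-4.09907922 -0.91840593 -2.2469474 ]
```

View pics/s8c.png

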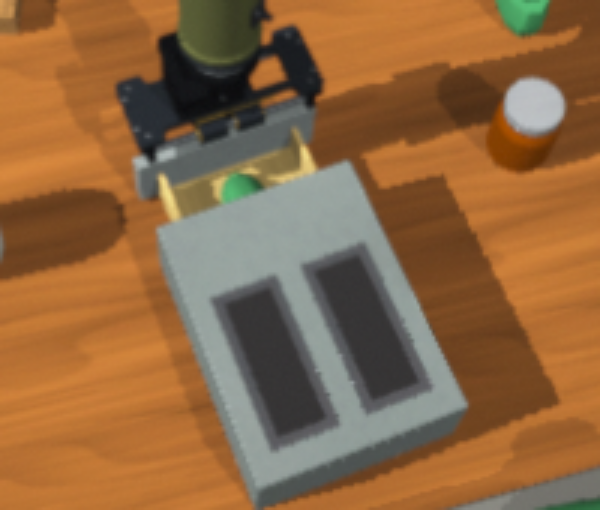

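The drawer is sliding in and the last has stayed put (toe at (240,188)). I'll push on to the stop.

jog_arm:
  targets:
    - [0, 0, 0, 0, -0.8, 0, 0]
    - [0, 0, 0, 0, -0.9, 0, 0]
    - [0, 0, 0, 0, -0.9, 0, 0]
    - [0, 0, 0, 0, -0.9, 0, 0]
    - [0, 0, 0, 0, -0.8, 0, 0]
    - [0, 0, 0, 0, -0.6, 0, 0]
    - [0, 0, 0, 0, -0.4, 0, 0]
    - [0, 0, 0, 0, -0.3, 0, 0]
    - [0, 0, 0, 0, 0, 0, 0]

```text
time: 21.8
position: [0.6587, -0.0168, 0.0588]
tool_rot: [-1.295, 1.151, 1.294]
ft_force: [-3.7, -0.4, 2.4]
grip_width: 0.004
```

```bash
python3 - <<'E'
from h import *
st=get_state();print(st['time'],st['position'],st['ft_force'])
E
```

```text
21.8 [ 0.65870373 -0.01684866  0.05877626] [-3.74922175 -0.43050286  2.36556928]
```

jog_arm:
  targets:
    - [0, 0, 0, 0, -0.3, 0, 0]
    - [0, 0, 0, 0, -0.3, 0, 0]
    - [0, 0, 0, 0, -0.2, 0, 0]
    - [0, 0, 0, 0, 0, 0, 0]

```text
time: 22.3
position: [0.6666, -0.0159, 0.0587]
tool_rot: [-1.295, 1.151, 1.294]
ft_force: [-3.5, -0.0, 1.9]
grip_width: 0.008
```

jog_arm:
  targets:
    - [0, 0, 0, 0, -0.2, 0, 0]
    - [0, 0, 0, 0, -0.1, 0, 0]
    - [0, 0, 0, 0, 0, 0, 0]

```text
time: 22.68
position: [0.6684, -0.0157, 0.0587]
tool_rot: [-1.294, 1.153, 1.296]
ft_force: [-7.5, 0.3, 5.9]
grip_width: 0.004
```

jog_arm:
  targets:
    - [0, 0, 0, 0, -0.15, 0, 0]
    - [0, 0, 0, 0, 0, 0, 0]
    - [0, 0, 0, 0, 0, 0, 0]

```text
time: 23.05
position: [0.6685, -0.0157, 0.0587]
tool_rot: [-1.292, 1.155, 1.299]
ft_force: [-11.4, 0.2, 8.9]
grip_width: 0.004
```

jog_arm:
  targets:
    - [0, 0, 0, 0, 0.5, 0, 0]
    - [0, 0, 0, 0, 1, 0, 0]
    - [0, 0, 0, 0, 3, 0, 0]
    - [0, 0, 0, 0, 5, 0, 0]
    - [0, 0, 0, -5, 3, 0, 0]
    - [0, 0, 0, -6, 0, 0, 0]
    - [0, 0, 0, -6, 0, 0, 0]
    - [0, 0, 0, 0, 0, 0, 0]
    - [0, 0, 0, 0, 0, 0, 0]
    - [0, 0, 0, 0, 0, 0, 0]

```text
time: 24.3
position: [0.5458, -0.0299, 0.2268]
tool_rot: [-1.294, 1.153, 1.296]
ft_force: [0.7, -0.1, -0.5]
grip_width: 0.006
```

jog_arm:
  targets:
    - [0, 0, 0, 0, 2, 3, 0]
    - [0, 0, 0, 0, 2, 5, 0]
    - [0, 0, 0, 0, 2, 5, 0]
    - [0, 0, 0, 0, 2, 5, 0]
    - [0, 0, 0, 0, 0, 5, 0]
    - [0, 0, 0, 0, 0, 5, 0]
    - [0, 0, 0, 0, 0, 0, 0]
    - [0, 0, 0, 0, 0, 0, 0]
    - [0, 0, 0, 0, 0, 0, 0]

```text
time: 25.42
position: [0.4348, 0.2371, 0.228]
tool_rot: [-1.293, 1.154, 1.293]
ft_force: [0.6, -0.7, 0.1]
grip_width: 0.004
```

```bash
python3 - <<'E'
from h import *
st=get_state();print(st['time'],st['position'],st['ft_force'])
s=grab('scene','s9');t=grab('top','t9')
cv2.imwrite('pics/s9c.png',cv2.resize(s[0][:,:,::-1],(768,576)))
cv2.imwrite('pics/t9c.png',cv2.resize(t[0][:,:,::-1],(768,576)))
for n in('top0','t9'):
    d=np.load(n+'.npz');P=cloud(d['dep'],d['T'],camera_info('top'))[30:140,195:285].reshape(-1,3)
    c=P[(P[:,2]>.08)&(P[:,2]<.105)];r=cv2.minAreaRect((c[:,:2]*1000).astype(np.float32));print(n,r)
a=np.load('top0.npz')['im'].astype(int);b=t[0].astype(int);D=(abs(a-b).sum(2)>90)
print('diff blobs',[x.tolist() for x in cv2.connectedComponentsWithStats(D.astype(np.uint8))[2][1:] if x[4]>25])
E
```

```text
25.425 [0.43476614 0.23714343 0.22797945] [ 0.57956377 -0.7006219   0.08829622]
top0 ((812.4325561523438, 0.5138778686523438), (284.22637939453125, 200.19252014160156), 6.724857807159424)
t9 ((812.8768310546875, 0.43132781982421875), (284.7689208984375, 200.19410705566406), 6.713756084442139)
diff blobs [[239, 120, 11, 5, 30], [102, 154, 81, 84, 2645], [88, 161, 22, 31, 182], [69, 170, 28, 30, 154], [323, 177, 41, 41, 1087], [0, 186, 82, 38, 1504], [87, 201, 64, 115, 1355], [0, 281, 94, 40, 1309], [177, 280, 20, 39, 115], [113, 316, 22, 7, 63], [163, 326, 33, 18, 182], [239, 337, 12, 14, 77], [253, 341, 10, 10, 26], [0, 342, 173, 42, 2586], [229, 347, 17, 14, 73], [172, 353, 43, 22, 306], [255, 355, 13, 13, 61], [223, 360, 26, 24, 254], [260, 368, 8, 9, 33], [251, 372, 12, 12, 37]]
```

View pics/s9c.png

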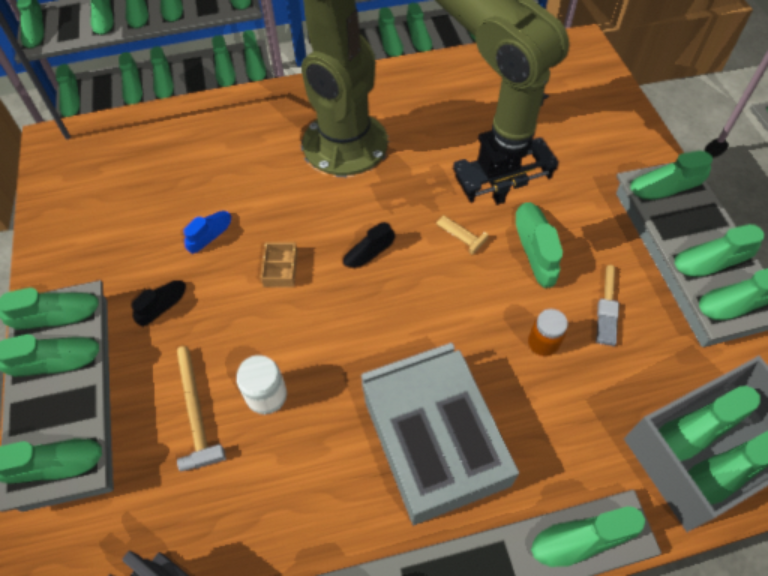

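View pics/t9c.png

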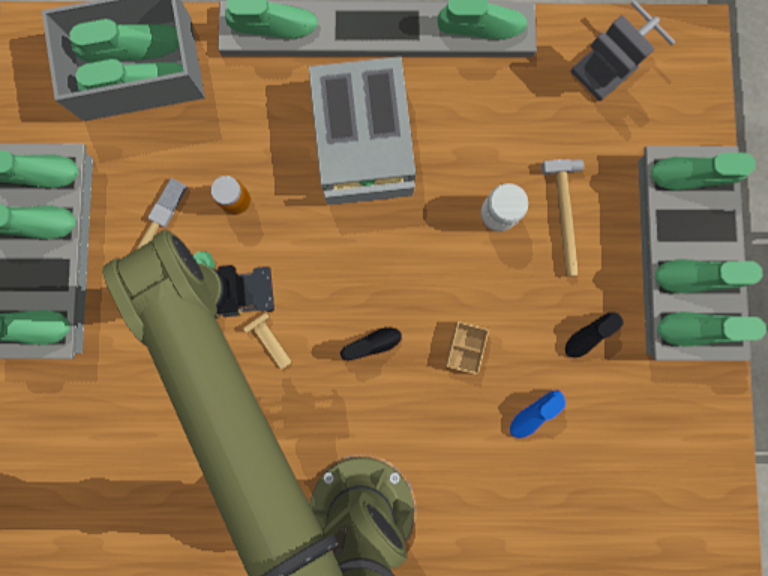

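```bash
python3 -c "
from bench import close_job
print(close_job())"
```

```text
the job is handed in; nothing more can be done
None
```

I did the whole job in the order asked and handed it in at about 25.5 s of the 70 s; `close_job` reports no verdict. I pressed the panel to its stop and the drawer sprang out fully. I gripped the small green last by its cone and set it down in the middle of the drawer, sole down, toe to the front. It touched the drawer floor at about 6 N before I let go. I then pushed the drawer slowly to its stop, at about 11 N in x (about 14 N in all), and backed off.

**Last checks:**
- **Drawer:** about 2.3 s after letting go it was still shut. In the top view the cabinet and panel outline matched the picture from before within 1 mm.
- **Last:** with the drawer half shut it had not visibly moved. At the end, green shows through the gap behind the panel.
- **Bench:** comparing the top view before and after showed changes only where the last was taken, where green shows in the drawer gap, and around the arm and its shadows. The big last and the hammer by the jar are partly hidden by the arm there; the scene view shows both looking undisturbed.

No check failed. One reading disagreed: the top and wrist cameras put the open drawer's face about 3 mm apart, well inside the 10 mm of clearance at each end of the last.

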